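Index the lid reader to the red-lidded pot

ROBOT

A 6-joint arm with a two-finger parallel gripper is mounted at the origin on a cart in front of the work surface, level with it; the furniture and walls round the work are solid. World frame = base frame: x ahead of the robot, y to its left, z up, the work surface at z = 0. Lengths are in m, angles in rad, forces in N, time in s.
With the tool pointing down it reaches from about 0.4 to 0.825 m from the base axis. Payload 7 kg.
Tool frame: the origin (TCP) lies midway between the tips of the shut fingers; the grasp point (between the pads) lies 19 mm behind it; z points along the fingers, y is the line along which they close (so a half turn about z gives the same grasp; the last joint's range is limited). The gripper opens to 85 mm and grips with 20 to 120 N. Pads are 22 mm wide; open, the fingers measure 114 mm over their backs; the gripper's body (76 mm by 85 mm) begins 54 mm behind the grasp point. The pads swing forward as they close: fully open they stand 13 mm farther back than shut.
Start: joints at [1.474, 0.359, 0.012, 0, -1.224, -0.288], TCP at [0.253, 0.626, 0.231] pointing down, gripper open.
Joint ranges: [-3.07, 3.07], [-1.43, 2.12], [-1.02, 1.25], [-3.03, 1.67], [-3.05, -0], [-3.03, 3.03]. Speed limits (rad/s): [2.39, 2.39, 3.01, 3.14, 3.14, 3.14].

INTERFACE

Orientations are given as a 3x3 rotation matrix whose columns are the frame's x, y, z axes.
In Python, from station import r gives the robot as it stands. The module is installed in compiled form; this text tells all that it offers.
- The arm moves only by the shell command python3 -m inch 'ROWS'. ROWS is JSON, a list of rows, each a list of 5 numbers: the shift along the tool's x, y, z in units of 0.02 m (1.0 is 0.02 m), then the turn about the tool's z in units of pi rad (1.0 is pi rad), then the opening, from -1 (shut) to 1 (fully open). A call has 1 to 5 rows; each row shifts and turns the commanded pose from where the row before left it, along the tool's axes as they then stand; what a row does not reach is not made up. A row lasts 1/8 s, in which the tool goes at most 62.5 mm and 10.7 degrees, less where a joint would pass 70% of its speed; a pose out of reach is approached as far as the arm can. A call with a number of a shift or a turn outside -1 to 1 is refused whole. A call with a gripper value outside its range is refused whole. The fingers move at their own pace and stop on an object; the grip force is fixed at half the most. Time passes only in rows, so rows that do not move let the fingers close. It gives the time, the measured TCP pose, the force, the opening and the grip force at its end, in the units of the state.
- r.sense(): the state, without advancing time (a new reading comes with each control period).
- r.read_camera(name): name is "scene" or "top" or "wrist"; returns the picture (384x512x3 uint8, blue, green, red); there is no depth.
- r.calibration(name): a dict with "K" (3x3 intrinsics, pixels), "R" (3x3) and "t" (3): a world point X has camera coordinates R X + t. Camera axes: x right, y down, z forward; pixel columns grow to the right and rows downward; lengths in m; the calibration is good to about 2 mm. A picture is of the moment at which its call begins: read the wrist's pose just before it. calibration takes no time and is no camera call; for the wrist camera it gives the pose at the moment of the call.
- r.close_job(): hands the job in; it is judged then, once.
Trained networks look in the newest picture that a camera, given by its name, has taken for a name from the list of things; names that differ only in an ending like _2 or _b are one class to them, and where a whole thing is asked for, a point or a joint stands for the part that bears it (a point fixed in the world has none). Each returns a list of dicts, best first, with "conf" (0 to 1); they miss things now and then, are a little off and sometimes report something else, mostly with a low value. They report only what shows in the picture. A call takes as long as a camera call. They do not tell look-alikes from the thing itself.
- r.look_for(name, camera): "bbox" ([left, top, width, height] in pixels, round what is visible of it).
- r.trace(name, camera): "mask" (384x512 bool, what is visible of it) and "bbox" ([left, top, width, height] in pixels, round what is visible of it).
- r.landmark_of(name, camera): "location" ([row, column] in pixels: a listed point, or the origin of a listed thing).
The state is a dict: "clock": time; "q": joint angles; "dq": joint speeds; "tau": joint torques, N m; "position": TCP position; "tool_rot": TCP orientation; "force": force on the tool from outside, world axes, zero at the start; "moment": the same for the moment, N m; "grip_width": finger opening in m; "finger_force": force on a finger pad.
Only numpy, scipy, OpenCV 4.12 (cv2) and the standard library are available. Lean on these libraries where they do the work, as an engineer would, in place of code of your own. Each camera call takes 0.05 s, during which the arm holds its last target. There are 200 camera calls.

TASK

On the lid reader, hook a fingertip under the red pull ring, lift the spring pin out of its hole, swing the arm exactly one hole so that the white reader head goes from the empty middle nest to above the red-lidded pot (not over the white-lidded one), and let the pin drop fully home in that hole, then leave the ring. Only hook and push the ring gently: do not pinch or grip it, do not force the arm, and leave the two pots and the other things on the bench where they stand.

Things in the scene. Friction and masses are not known exactly. Their poses are not given: they have to be found in the camera images.
- pull_ring (a point): Centre of the opening of the red pull ring: upright rounded-rectangular loop of 9 mm bar, opening 56 wide x 46 high mm (its top bar's underside 23 mm above this point), rigid on top of the index pin at the robot-side end of the blue arm, 115 mm from the pivot, 0.14 m above the bench. x: level through the opening to the pivot, y: along the top bar, z: up. A finger tilted 30 to 45 degrees from upright can pass 25 mm through.
- index_arm (a joint): Swing of the blue arm about its vertical pivot, rad; 0 = middle hole (start), positive = anticlockwise from above: the reader head goes left and the pull ring, across the pivot, goes right. Holes at -1.047, -0.524, 0, 0.524, 1.047. Locked while the pin is in a hole; with the pin lifted it turns with slight friction (0.5 N at the ring) and stays where it is left.
- index_pin (a joint): Height of the spring pin and ring, m: 0 = home in a hole (11 mm deep); above 0.011 clear of the plate; upper stop 0.018. Let down between holes it rests on the plate at 0.011 and slides over it; its round 10 mm tip drops by itself into the next 12 mm hole that comes under it. The spring pushes down with 5 N when home, 8 N at the stop.
- reader_base: Lid reader, fixed: white base slab 268 x 190 x 8 mm. Origin on the bench under the vertical pivot axis; x from the ring's side to the nests, z up. On the ring's side a grey metal index plate with five holes, a sector of radius 140 mm, top 75 mm above the bench; on the other side three black nests, 115 mm from the pivot, 30 degrees apart: middle one empty, pots on the outer two.
- reader_window (a point): Middle of the underside of the white reader head (52 x 46 x 34 mm) on the arm's end opposite the ring, 115 mm from the pivot, 85 mm above the bench; it passes 9 mm above the pots.
- red_pot: Specimen pot with a RED screw lid, diameter 50, height 64 mm, loose on one of the two outer nests (left or right). Origin at the centre of its underside.
- white_pot: Specimen pot with a WHITE screw lid, same size, loose on the other outer nest. Origin at the centre of its underside.
- bottle: Brown dropper bottle, diameter 34, height 107 mm, loose on the bench; not to be disturbed. Origin at the centre of its underside.
- cup: Small clear sample cup, diameter 35, height 38 mm, loose; not to be disturbed. Origin at the centre of its underside.
- roll: White label roll lying flat, 71 mm across, 26 mm high, loose; not to be disturbed. Origin at the centre of its underside.
- dish: Petri dish, diameter 58, height 13 mm, loose; not to be disturbed. Origin at the centre of its underside.
Not all that is in view belongs to the job. What is meant by the red_pot is not brown, turquoise or yellow, and is the smaller of those in its own colour.

How it is judged:
By the outcome, as a careful person would: the job done as asked, in the order asked, and still so for the second after the job is handed in, with the robot touching nothing.
It also fails if it takes over 45 s, if anything falls off the work surface, if the arm or the gripper's body presses on something with over 40 N, if the wrist force passes 120 N, or if a joint passes its speed limit or range.

## Working session

There is one attempt and no reset: what is moved stays moved. The work goes in short steps, Python scripts to look and compute and a shell command to move; the robot and the scene stay as the last step left them, time stands still between calls to the robot, and variables do not carry over. Pictures are saved under pics/ and viewed, at most 10 in all, crops included, and the job is handed in when it is done.

```bash
mkdir -p pics
python3 - <<'E'
from station import r
import cv2,numpy as np
for c in ("scene","top"):
    im=r.read_camera(c); cv2.imwrite(f"pics/{c}0.png",im)
    k=r.calibration(c); print(c,np.round(k["K"],1).tolist(),np.round(k["R"],3).tolist(),np.round(k["t"],3).tolist())
    for n in ("pull_ring","reader_base","reader_window","red_pot","white_pot"):
        print(n,[(np.round(d["location"],1).tolist(),round(d["conf"],2)) for d in r.landmark_of(n,c)][:3])
s=r.sense();print(s)
E
```

```text
scene [[457.7, 0.0, 257.8], [0.0, 457.7, 187.2], [0.0, 0.0, 1.0]] [[0.531, -0.847, -0.022], [-0.375, -0.213, -0.902], [0.759, 0.488, -0.431]] [-0.394, 0.345, 0.84]
pull_ring [([200.8, 227.8], 0.72)]
reader_base [([224.8, 250.0], 0.82)]
reader_window [([178.6, 260.0], 0.84)]
red_pot [([227.1, 316.7], 0.87), ([212.9, 339.3], 0.65), ([205.8, 190.6], 0.56)]
white_pot [([209.6, 276.7], 0.79), ([199.5, 228.3], 0.38)]
top [[369.5, 0.0, 257.7], [0.0, 369.5, 191.4], [0.0, 0.0, 1.0]] [[0.002, -1.0, 0.013], [-0.983, -0.004, -0.181], [0.181, -0.013, -0.983]] [-0.044, 0.63, 0.986]
pull_ring [([225.0, 259.7], 0.72)]
reader_base [([189.4, 253.2], 0.74)]
reader_window []
red_pot [([135.7, 317.6], 0.64), ([163.0, 310.1], 0.63), ([189.9, 180.8], 0.59)]
white_pot [([158.2, 267.2], 0.84)]
{'clock': 0.6, 'q': array([ 1.47412391e+00,  3.58536414e-01,  1.19037677e-02,  2.07128229e-05,
       -1.22411802e+00, -2.88058954e-01]), 'dq': array([-0.0022507 ,  0.00135108,  0.00056379,  0.00096399, -0.00045595,
        0.00205832]), 'tau': array([ 3.11732801e-04, -5.82592964e+01,  2.93541294e+01,  6.93932667e+00,
       -7.36397396e-04,  4.08608571e-06]), 'position': array([0.25337569, 0.62561309, 0.23134877]), 'tool_rot': array([[ 9.26901928e-01, -3.75303630e-01,  2.37968779e-05],
       [-3.75303631e-01, -9.26901927e-01,  4.35675372e-05],
       [ 5.70631714e-06, -4.93138889e-05, -9.99999999e-01]]), 'force': array([-0.59193171,  0.34721908, -0.04130148]), 'moment': array([-0.02172524, -0.05818227,  0.00304781]), 'finger_force': 0.0, 'grip_width': 0.08542701959488087}
```

View pics/scene0.png

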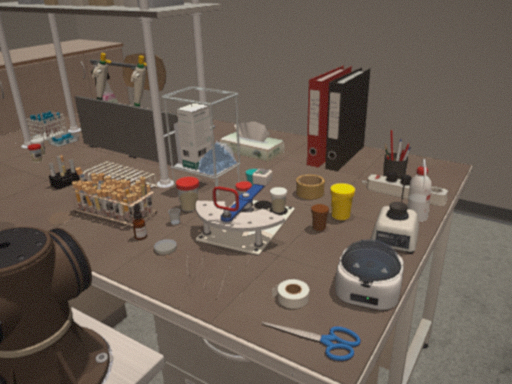

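View pics/top0.png

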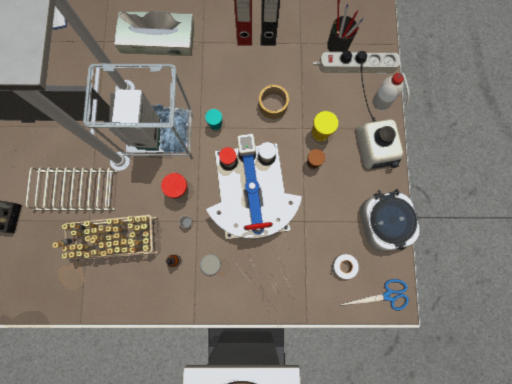

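```bash
cat > h.py <<'E'
from station import r
import numpy as np
def ray(cam,row,col):
    k=r.calibration(cam);R=np.array(k["R"]);t=np.array(k["t"])
    d=R.T@np.linalg.solve(np.array(k["K"]),[col,row,1.]);return -R.T@t,d
def at_z(cam,row,col,z):
    c,d=ray(cam,row,col);return c+d*(z-c[2])/d[2]
def tri(obs):
    A=np.zeros((3,3));b=np.zeros(3)
    for o in obs:
        c,d=ray(*o);d=d/np.linalg.norm(d);P=np.eye(3)-np.outer(d,d);A+=P;b+=P@c
    return np.linalg.solve(A,b)
E
python3 - <<'E'
from h import *
p=lambda n,v:print(n,np.round(v,3))
p("campos",ray("scene",0,0)[0]);p("camtop",ray("top",0,0)[0])
p("ring",tri([("scene",200.8,227.8),("top",225,259.7)]))
p("ring@.14",at_z("top",225,259.7,.14));p("ring sc",at_z("scene",200.8,227.8,.14))
p("base",tri([("scene",224.8,250),("top",189.4,253.2)]))
p("base0",at_z("top",189.4,253.2,0))
p("base0s",at_z("scene",224.8,250,0))
for n,rc,z in [("redlid",(157,228),.076),("whitelid",(154,267),.076),("head",(143,247),.12),("bluepivot",(186,252),.1),("bigred",(185,174),.1),("bottle",(260,173),.1),("cup",(223,186),.04),("dish",(265,210),.013),("roll",(267,346),.026),("benchedge",(325,250),0),("shelfcorner",(90,43),.5),("frame",(155,90),.2),("post",(162,120),0)]:
    p(n,at_z("top",*rc,z))
E
```

```text
campos [-0.3   -0.67   0.665]
camtop [ 0.442 -0.029  1.084]
ring [ 0.529 -0.047  0.135]
ring@.14 [ 0.528 -0.047  0.14 ]
ring sc [ 0.521 -0.053  0.14 ]
base [ 0.648 -0.03  -0.001]
base0 [ 0.647 -0.03   0.   ]
base0s [ 0.648 -0.032  0.   ]
redlid [0.725 0.042 0.076]
whitelid [ 0.735 -0.068  0.076]
head [ 0.753 -0.012  0.12 ]
bluepivot [ 0.638 -0.026  0.1  ]
bigred [0.639 0.185 0.1  ]
bottle [0.44  0.179 0.1  ]
cup [0.542 0.16  0.04 ]
dish [0.426 0.092 0.013]
roll [ 0.421 -0.292  0.026]
benchedge [ 0.261 -0.022  0.   ]
shelfcorner [0.721 0.324 0.5  ]
frame [0.694 0.373 0.2  ]
post [0.729 0.372 0.   ]
```

```bash
M='python3 -m inch'
python3 -m inch '[[0.95,1,0,0,-1],[0.95,1,0,0,-1],[0.95,1,0,0,-1],[0.95,1,0,0,-1],[0.95,1,0,0,-1]]'
python3 -m inch '[[0.95,1,0,0,-1],[0.95,1,0,0,-1],[0.95,1,0,0,-1],[0.95,1,0,0,-1],[0.95,1,0,0,-1]]'
python3 -m inch '[[0.95,1,0,0,-1],[0.95,1,0,0,-1],[0.95,1,0,0,-1],[0.95,1,0,0,-1],[0.95,1,0,0,-1]]'
python3 -m inch '[[0.95,1,0,0,-1],[0.95,1,0,0,-1],[0.95,1,0,0,-1],[0.95,1,0,0,-1],[0.95,1,0,0,-1]]'
python3 -c "
from h import *
print(r.sense()['q'])"
```

```text
clock: 1.23
position: [0.3042, 0.4963, 0.2314]
tool_rot: [[0.927, -0.375, 0.0], [-0.375, -0.927, 0.0], [-0.0, -0.0, -1.0]]
force: [-0.6, -0.8, 0.4]
grip_width: -0.0005
finger_force: 0.0
clock: 1.85
position: [0.355, 0.3672, 0.2314]
tool_rot: [[0.927, -0.375, 0.0], [-0.375, -0.927, 0.0], [0.0, -0.0, -1.0]]
force: [-0.4, 0.6, -0.1]
grip_width: 0.0004
finger_force: 0.0
clock: 2.48
position: [0.4053, 0.2388, 0.2314]
tool_rot: [[0.927, -0.375, 0.0], [-0.375, -0.927, 0.0], [0.0, -0.0, -1.0]]
force: [-0.0, 0.0, 0.1]
grip_width: 0.0003
finger_force: 0.0
clock: 3.1
position: [0.4555, 0.1105, 0.2314]
tool_rot: [[0.927, -0.375, 0.0], [-0.375, -0.927, 0.0], [0.0, -0.0, -1.0]]
force: [-0.4, 0.8, -0.1]
grip_width: 0.0001
finger_force: 0.0
[ 6.59445187e-01  1.21743265e-02 -4.23586569e-01  8.73767349e-06
 -1.13473782e+00  5.26427577e-01]
```

```bash
python3 -m inch '[[0.06,1,0,0,-1],[0.06,1,0,0,-1],[0.06,1,0,0,-1],[0.06,1,0,0,-1]]' | grep posi
python3 -m inch '[[0.06,1,0,0,-1],[0.06,1,0,0,-1],[0.06,1,0,0,-1],[0.06,1,0,0,-1]]' | grep -v grip
python3 -c "
from h import *
print(r.sense()['q'])"
python3 -m inch '[[-0.93,0.37,0,0,-1],[-0.93,0.37,0,0,-1],[-0.93,0.37,0,0,-1],[-0.93,0.37,0,0,-1]]' | grep -v grip
python3 -c "
from h import *
print(r.sense()['q'])"
python3 -m inch '[[-0.93,0.37,0,0,-1],[-0.93,0.37,0,0,-1]]' | grep -v grip
python3 -c "
from h import *
print(r.sense()['q'])"
```

```text
position: [0.4292, 0.0352, 0.2315]
clock: 4.1
position: [0.4038, -0.0409, 0.2313]
tool_rot: [[0.927, -0.375, 0.0], [-0.375, -0.927, -0.0], [0.0, -0.0, -1.0]]
force: [-0.0, 0.5, 0.1]
finger_force: 0.0
[ 3.91376966e-01 -1.06839241e-01 -5.34699013e-01  2.12815994e-05
 -1.14290725e+00  7.94672602e-01]
clock: 4.6
position: [0.3234, -0.0399, 0.2312]
tool_rot: [[0.927, -0.376, -0.0], [-0.376, -0.927, -0.0], [-0.0, 0.0, -1.0]]
force: [1.0, 0.7, 0.0]
finger_force: 0.0
[ 5.06865780e-01 -2.81344585e-01 -6.62010138e-01  4.47516182e-05
 -1.19021351e+00  6.78733694e-01]
clock: 4.85
position: [0.2833, -0.0395, 0.2312]
tool_rot: [[0.927, -0.376, 0.0], [-0.376, -0.927, 0.0], [0.0, -0.0, -1.0]]
force: [0.6, 0.0, 0.7]
finger_force: 0.0
[ 5.96045393e-01 -3.84667695e-01 -7.18496590e-01 -4.13312717e-05
 -1.23687314e+00  5.89553257e-01]
```

```bash
cat >> h.py <<'E'
D=[([1.474,.3585,.0119],[.2534,.6256,.2313]),([.6594,.01217,-.4236],[.4555,.1105,.2314]),([.3914,-.1068,-.5347],[.4038,-.0409,.2313]),([.5069,-.2813,-.6620],[.3234,-.0399,.2312]),([.5960,-.3847,-.7185],[.2833,-.0395,.2312])]
E
python3 - <<'E'
from h import *
A=[];b=[];lat=[]
for q,p in D:
    c,s=np.cos(q[0]),np.sin(q[0]);rho=c*p[0]+s*p[1];lat.append(-s*p[0]+c*p[1])
    f=q[1]-q[2]
    A.append([1,0,np.sin(q[1]),np.cos(f),np.sin(f)]);b.append(rho)
    A.append([0,1,np.cos(q[1]),-np.sin(f),np.cos(f)]);b.append(p[2])
x,res,rk,sv=np.linalg.lstsq(np.array(A),np.array(b),rcond=None)
print(lat,x,res,rk,sv,np.array(A)@x-b)
E
```

```text
[np.float64(-0.19175254415488957), np.float64(-0.1917239954281753), np.float64(-0.19184977489041793), np.float64(-0.19188352424856675), np.float64(-0.19171637444017425)] [ 7.35390523e-04 -1.74720854e-01  6.01679757e-01  4.62901565e-01
 -1.40718343e-04] [1.24843871e-08] 5 [3.84401989 3.16160316 0.46829498 0.06531038 0.06489118] [ 1.18157182e-05  2.56990040e-05 -6.64990215e-05 -7.93698586e-06
  4.53337158e-05  1.65580304e-05  5.05358157e-05 -2.10843348e-05
 -4.11862282e-05 -1.32357138e-05]
```

```bash
python3 -m inch '[[0.98,0.06,-0.5,0,-1],[0.98,0.06,-0.5,0,-1],[0.98,0.06,-0.5,0,-1],[0.98,0.06,-0.5,0,-1],[0.98,0.06,-0.5,0,-1]]' | grep posi
python3 -m inch '[[0.98,0.06,-0.5,0,-1],[0.98,0.06,-0.5,0,-1],[0.98,0.06,-0.5,0,-1],[0.98,0.06,-0.5,0,-1],[0.98,0.06,-0.5,0,-1]]' | grep posi
python3 -m inch '[[0.98,0.06,-0.5,0,-1],[0.98,0.06,-0.5,0,-1],[0.98,0.06,-0.5,0,-1],[0.98,0.06,-0.5,0,-1],[0.98,0.06,-0.5,0,-1]]' | grep posi
python3 -m inch '[[0.98,0.06,-0.5,0,-1],[0.98,0.06,-0.5,0,-1],[0.98,0.06,-0.5,0,-1],[0.98,0.06,-0.5,0,-1],[0.98,0.06,-0.5,0,-1]]' | grep posi
python3 -m inch '[[0.98,0.06,-0.5,0,-1],[0.98,0.06,-0.5,0,-1],[0.98,0.06,-0.5,0,-1],[0.98,0.06,-0.5,0,-1],[0.98,0.06,-0.5,0,-1]]' | egrep "pos|rot|clock"
python3 -c "
from h import *
print(r.sense()['q'])"
```

```text
position: [0.373, -0.0822, 0.2816]
position: [0.4615, -0.1246, 0.3315]
position: [0.5501, -0.167, 0.3814]
position: [0.6387, -0.2095, 0.4314]
clock: 7.98
position: [0.7272, -0.252, 0.4813]
tool_rot: [[0.927, -0.375, -0.0], [-0.375, -0.927, 0.0], [-0.0, 0.0, -1.0]]
[-8.16568353e-02  5.26261663e-01  8.23189428e-01  7.87642403e-06
 -1.86822015e+00  1.26752138e+00]
```

```bash
python3 -m inch '[[0.98,0.06,-0.5,0,-1],[0.98,0.06,-0.5,0,-1],[0.98,0.06,-0.5,0,-1]]' | egrep "pos|rot|clock"
python3 -c "
from h import *
print(r.sense()['q'])"
```

```text
clock: 8.35
position: [0.7766, -0.2767, 0.5077]
tool_rot: [[0.927, -0.376, 0.002], [-0.376, -0.927, -0.003], [0.002, 0.002, -1.0]]
[-0.10624192  0.72721634  1.25200654  0.00297033 -2.09380117  1.29288362]
```

```bash
python3 -m inch '[[1,0,0,0,-1],[1,0,0,0,-1],[1,0,0,0,-1]]' | egrep "pos|rot|clock"
python3 -c "
from h import *
print(r.sense()['q'])"
```

```text
clock: 8.72
position: [0.8053, -0.2882, 0.4869]
tool_rot: [[0.926, -0.376, 0.035], [-0.375, -0.927, -0.017], [0.039, 0.002, -0.999]]
[-0.11188517  0.75529979  1.25163288  0.01418309 -2.03030046  1.30429549]
```

```bash
python3 -m inch '[[1,0,-1,0,-1],[1,0,-1,0,-1],[1,0,-1,0,-1],[1,0,-1,0,-1],[1,0,-1,0,-1]]' | egrep "pos|rot|clock"
python3 -c "
from h import *
print(r.sense()['q'])"
python3 -m inch '[[0,0,-1,0,-1],[0,0,-1,0,-1],[0,0,-1,0,-1],[0,0,-1,0,-1],[0,0,-1,0,-1]]' | egrep "pos|rot|clock"
python3 -c "
from h import *
print(r.sense()['q'])"
```

```text
clock: 9.35
position: [0.8118, -0.2936, 0.5233]
tool_rot: [[0.919, -0.376, 0.116], [-0.371, -0.927, -0.059], [0.13, 0.011, -0.992]]
[-0.10244522  0.72104871  1.25084324  0.05095988 -1.97832679  1.31155801]
clock: 9.98
position: [0.7681, -0.276, 0.5916]
tool_rot: [[0.915, -0.376, 0.148], [-0.369, -0.926, -0.076], [0.166, 0.015, -0.986]]
[-0.07807767  0.63828709  1.25068122  0.07148761 -2.02764792  1.30059801]
```

```bash
python3 -m inch '[[1,0,-0.8,0,-1],[1,0,-0.8,0,-1],[1,0,-0.8,0,-1],[1,0,-0.8,0,-1],[1,0,-0.8,0,-1]]' | egrep "pos|rot|clock"
python3 -m inch '[[1,0,-0.8,0,-1],[1,0,-0.8,0,-1],[1,0,-0.8,0,-1],[1,0,-0.8,0,-1],[1,0,-0.8,0,-1]]' | egrep "pos|rot|clock"
python3 -c "
from h import *
print(r.sense()['q'])"
```

```text
clock: 10.6
position: [0.7809, -0.2825, 0.6163]
tool_rot: [[0.899, -0.378, 0.223], [-0.361, -0.925, -0.115], [0.25, 0.023, -0.968]]
clock: 11.22
position: [0.7877, -0.2854, 0.6494]
tool_rot: [[0.876, -0.38, 0.297], [-0.349, -0.924, -0.154], [0.333, 0.031, -0.942]]
[-0.05578725  0.59589669  1.2506303   0.14618143 -1.90880896  1.31222139]
```

```bash
cat >> h.py <<'E'
def plan(*ts):
    s=r.sense();R=np.array(s["tool_rot"]);p=np.array(s["position"])
    for t in ts:
        u=R.T@(np.array(t)-p)/.02;n=int(np.ceil(abs(u).max()));print(t,"units",np.round(u,2),"rows",n,"each",np.round(u/n,3));p=np.array(t)
E
python3 -c "
from h import *
plan((.42,.14,.52),(.28,.37,.72),(.32,.42,.77))"
```

```text
(0.42, 0.14, 0.52) units [-25.68 -12.87  -2.65] rows 26 each [-0.988 -0.495 -0.102]
(0.28, 0.37, 0.72) units [ -6.81  -7.65 -13.28] rows 14 each [-0.487 -0.547 -0.948]
(0.32, 0.42, 0.77) units [ 1.71 -2.99 -2.15] rows 3 each [ 0.571 -0.998 -0.716]
```

```bash
python3 -m inch '[[-1,-0.5,-0.1,0,-1],[-1,-0.5,-0.1,0,-1],[-1,-0.5,-0.1,0,-1],[-1,-0.5,-0.1,0,-1],[-1,-0.5,-0.1,0,-1]]' | egrep "pos"
python3 -m inch '[[-1,-0.5,-0.1,0,-1],[-1,-0.5,-0.1,0,-1],[-1,-0.5,-0.1,0,-1],[-1,-0.5,-0.1,0,-1],[-1,-0.5,-0.1,0,-1]]' | egrep "pos"
python3 -m inch '[[-1,-0.5,-0.1,0,-1],[-1,-0.5,-0.1,0,-1],[-1,-0.5,-0.1,0,-1],[-1,-0.5,-0.1,0,-1],[-1,-0.5,-0.1,0,-1]]' | egrep "pos"
python3 -m inch '[[-1,-0.5,-0.1,0,-1],[-1,-0.5,-0.1,0,-1],[-1,-0.5,-0.1,0,-1],[-1,-0.5,-0.1,0,-1],[-1,-0.5,-0.1,0,-1]]' | egrep "pos"
python3 -m inch '[[-1,-0.5,-0.1,0,-1],[-1,-0.5,-0.1,0,-1],[-1,-0.5,-0.1,0,-1],[-0.8,-0.7,-0.6,0,-1],[-0.5,-0.55,-0.95,0,-1]]' | egrep "pos"
python3 -m inch '[[-0.5,-0.55,-0.95,0,-1],[-0.5,-0.55,-0.95,0,-1],[-0.5,-0.55,-0.95,0,-1],[-0.5,-0.55,-0.95,0,-1],[-0.5,-0.55,-0.95,0,-1]]' | egrep "pos"
python3 -m inch '[[-0.5,-0.55,-0.95,0,-1],[-0.5,-0.55,-0.95,0,-1],[-0.5,-0.55,-0.95,0,-1],[-0.5,-0.55,-0.95,0,-1],[-0.5,-0.55,-0.95,0,-1]]' | egrep "pos|rot|clock|force"
python3 -c "
from h import *
print(r.sense()['q'])
R=r.sense()['tool_rot'];print((R.T@[.45,.5,.74])/.7)"
```

```text
position: [0.7153, -0.2022, 0.6239]
position: [0.6438, -0.1196, 0.5985]
position: [0.5722, -0.037, 0.5731]
position: [0.5007, 0.0456, 0.5477]
position: [0.4352, 0.1322, 0.5522]
position: [0.3845, 0.215, 0.6241]
clock: 15.6
position: [0.3335, 0.2979, 0.6953]
tool_rot: [[0.876, -0.38, 0.297], [-0.349, -0.925, -0.152], [0.332, 0.03, -0.943]]
force: [0.7, 0.1, -0.2]
finger_force: 0.0
[ 1.4519851  -0.03234983  0.37684376  0.36462984 -2.07332024 -0.10392583]
[ 0.66469034 -0.87308406 -0.91483953]
```

```bash
python3 -m inch '[[0.7,-1,-1,0,-1],[0.7,-1,-1,0,-1],[0.7,-1,-1,0,-1],[0.7,-1,-1,0,-1],[0.7,-1,-1,0,-1]]' | egrep "pos|rot"
python3 -m inch '[[0.7,-1,-1,0,-1],[0.7,-1,-1,0,-1],[0.7,-1,-1,0,-1],[0.7,-1,-1,0,-1],[0.7,-1,-1,0,-1]]' | egrep "pos|rot"
python3 -c "
from h import *
print(r.sense()['q'])"
```

```text
position: [0.4014, 0.3754, 0.8012]
tool_rot: [[0.874, -0.38, 0.304], [-0.349, -0.924, -0.153], [0.339, 0.028, -0.94]]
position: [0.43, 0.4047, 0.8056]
tool_rot: [[0.851, -0.358, 0.385], [-0.34, -0.933, -0.115], [0.4, -0.033, -0.916]]
[ 1.31032849  0.44625367  1.25161902  0.56988993 -2.30333351  0.28976594]
```

```bash
python3 -m inch '[[0.1,-1,-1,0,-1],[0.1,-1,-1,0,-1],[0.1,-1,-1,0,-1],[0.1,-1,-1,0,-1],[0.1,-1,-1,0,-1]]' | egrep "pos|rot"
python3 -m inch '[[0.1,-1,-1,0,-1],[0.1,-1,-1,0,-1],[0.1,-1,-1,0,-1],[0.1,-1,-1,0,-1],[0.1,-1,-1,0,-1]]' | egrep "pos|rot"
python3 -c "
from h import *
print(r.sense()['q'])"
```

```text
position: [0.4056, 0.4592, 0.81]
tool_rot: [[0.828, -0.334, 0.451], [-0.333, -0.939, -0.083], [0.451, -0.081, -0.889]]
position: [0.3774, 0.5053, 0.8195]
tool_rot: [[0.802, -0.303, 0.515], [-0.33, -0.943, -0.041], [0.498, -0.137, -0.856]]
[ 1.49839882  0.488483    1.25057045  0.69701091 -2.20664987  0.1843841 ]
```

```bash
python3 -m inch '[[0.2,-1,-1,0,-1],[0.2,-1,-1,0,-1],[0.2,-1,-1,0,-1],[0.2,-1,-1,0,-1]]' | egrep "pos|rot"
python3 -m inch '[[0.2,-1,-1,0,-1],[0.2,-1,-1,0,-1],[0.2,-1,-1,0,-1]]' | egrep "pos|rot|clock"
python3 -c "
from h import *
print(r.sense()['q'])
R=np.array(r.sense()['tool_rot'])
# roll so that tool y is horizontal
print('turn units',np.arctan2(-R[2,1],-R[2,0])/np.pi, np.arctan2(R[2,1],R[2,0])/np.pi)
plan((.45,.12,.42),(.41,-.065,.24))"
```

```text
position: [0.3573, 0.5342, 0.8316]
tool_rot: [[0.779, -0.273, 0.565], [-0.329, -0.944, -0.002], [0.534, -0.185, -0.825]]
clock: 18.98
position: [0.3397, 0.5536, 0.8424]
tool_rot: [[0.761, -0.247, 0.6], [-0.33, -0.944, 0.03], [0.559, -0.221, -0.799]]
[ 1.60605163  0.50402621  1.25059022  0.79263452 -2.13685385  0.14058032]
turn units 0.8803624691571792 -0.11963753084282086
(0.45, 0.12, 0.42) units [-0.47 23.76 19.54] rows 24 each [-0.02   0.99   0.814]
(0.41, -0.065, 0.24) units [-3.5  11.21  5.71] rows 12 each [-0.292  0.934  0.476]
```

```bash
python3 -m inch '[[0,0,0.5,-0.06,-1],[0,0,0.5,-0.06,-1]]' | egrep "pos|rot|clock"
python3 -c "
from h import *
print(r.sense()['q'])
plan((.45,.12,.42),(.46,-.05,.21))"
```

```text
clock: 19.23
position: [0.3518, 0.554, 0.8261]
tool_rot: [[0.798, 0.054, 0.6], [0.045, -0.999, 0.03], [0.601, 0.003, -0.799]]
[ 1.59739891  0.39711655  1.00663251  0.73557686 -2.03306784  0.41834398]
(0.45, 0.12, 0.42) units [-9.26 21.87 18.52] rows 22 each [-0.421  0.994  0.842]
(0.46, -0.05, 0.21) units [-6.29  8.48  8.44] rows 9 each [-0.699  0.942  0.937]
```

```bash
python3 -m inch '[[-0.42,1,0.84,0,-1],[-0.42,1,0.84,0,-1],[-0.42,1,0.84,0,-1],[-0.42,1,0.84,0,-1],[-0.42,1,0.84,0,-1]]' | egrep "pos"
python3 -m inch '[[-0.42,1,0.84,0,-1],[-0.42,1,0.84,0,-1],[-0.42,1,0.84,0,-1],[-0.42,1,0.84,0,-1],[-0.42,1,0.84,0,-1]]' | egrep "pos"
python3 -m inch '[[-0.42,1,0.84,0,-1],[-0.42,1,0.84,0,-1],[-0.42,1,0.84,0,-1],[-0.42,1,0.84,0,-1],[-0.42,1,0.84,0,-1]]' | egrep "pos"
python3 -m inch '[[-0.42,1,0.84,0,-1],[-0.42,1,0.84,0,-1],[-0.42,1,0.84,0,-1],[-0.42,1,0.84,0,-1],[-0.42,1,0.84,0,-1]]' | egrep "pos|rot|clo|force"
python3 -c "
from h import *
print(r.sense()['q'])
plan((.45,.12,.42),(.46,-.05,.21))"
```

```text
position: [0.3738, 0.4538, 0.7335]
position: [0.3955, 0.355, 0.641]
position: [0.4171, 0.256, 0.5486]
clock: 21.72
position: [0.4388, 0.157, 0.4562]
tool_rot: [[0.798, 0.05, 0.6], [0.039, -0.999, 0.03], [0.601, -0.001, -0.799]]
force: [0.7, -0.1, 0.0]
finger_force: 0.0
[ 1.22662942 -0.46159707 -0.6700741   0.64700845 -1.16839497  0.1915136 ]
(0.45, 0.12, 0.42) units [-0.71  1.88  1.73] rows 2 each [-0.357  0.939  0.864]
(0.46, -0.05, 0.21) units [-6.24  8.52  8.43] rows 9 each [-0.694  0.947  0.937]
```

```bash
python3 -m inch '[[-0.63,0.95,0.92,0,-1],[-0.63,0.95,0.92,0,-1],[-0.63,0.95,0.92,0,-1],[-0.63,0.95,0.92,0,-1],[-0.63,0.95,0.92,0,-1]]' | egrep "pos"
python3 -m inch '[[-0.63,0.95,0.92,0,-1],[-0.63,0.95,0.92,0,-1],[-0.63,0.95,0.92,0,-1],[-0.63,0.95,0.92,0,-1],[-0.63,0.95,0.92,0,-1]]' | egrep "pos|rot|clo|force"
python3 - <<'E'
from h import *
import cv2
print(r.sense()['q'])
ims=[]
for c in ("scene","top","wrist"):
    im=r.read_camera(c); ims.append(im)
    L=r.landmark_of("pull_ring",c); print(c,[(np.round(d["location"],1).tolist(),round(d["conf"],2)) for d in L][:2])
    if L: print(np.round(at_z(c,*L[0]["location"],.14),4))
a=cv2.resize(ims[0][150:260,170:300],(520,440)); b=cv2.resize(ims[1][140:280,200:320],(280,440*280//280))
cv2.imwrite("pics/a1.png",np.hstack([a,b]));cv2.imwrite("pics/w1.png",ims[2])
print(r.sense()['clock'])
plan((.485,-.05,.16),(.505,-.05,.138),(.528,-.049,.134))
E
```

```text
position: [0.4482, 0.0625, 0.3448]
clock: 22.98
position: [0.4692, -0.0394, 0.2587]
tool_rot: [[0.819, 0.058, 0.571], [0.04, -0.998, 0.044], [0.573, -0.013, -0.82]]
force: [0.2, -0.3, -0.1]
finger_force: 0.0
[ 0.46204623 -0.39278753 -1.01615984  0.54483726 -0.42852703  0.72342043]
scene [([197.4, 227.8], 0.54)]
[ 0.5362 -0.0415  0.14  ]
top [([225.2, 260.3], 0.69)]
[ 0.5277 -0.0481  0.14  ]
wrist [([198.2, 268.2], 0.72)]
[ 0.5303 -0.0445  0.14  ]
23.275
(0.485, -0.05, 0.16) units [-2.21  0.69  4.49] rows 5 each [-0.441  0.138  0.898]
(0.505, -0.05, 0.138) units [0.19 0.07 1.47] rows 2 each [0.095 0.036 0.736]
(0.528, -0.049, 0.134) units [0.83 0.02 0.82] rows 1 each [0.829 0.02  0.823]
```

```bash
cat > fk.py <<'E'
import numpy as np
from scipy.spatial.transform import Rotation as Ro
from scipy.optimize import least_squares
from station import r
def rot(q):
    f=q[1]-q[2]
    # forearm frame: x along forearm; roll q4 about it; pitch -q5 about y ; 
    return (Ro.from_euler('z',q[0])*Ro.from_euler('y',f)*Ro.from_euler('x',S4*q[3])*Ro.from_euler('y',-q[4])*Ro.from_euler('x',S6*q[5])).as_matrix()
S4=S6=1
Q=[[-.05578725,.59589669,1.2506303,.14618143,-1.90880896,1.31222139],[1.31032849,.44625367,1.25161902,.56988993,-2.30333351,.28976594],[1.60605163,.50402621,1.25059022,.79263452,-2.13685385,.14058032],[1.22662942,-.46159707,-.6700741,.64700845,-1.16839497,.1915136],[.46204623,-.39278753,-1.01615984,.54483726,-.42852703,.72342043],[.3913770,-.1068392,-.5346990,0,-1.1429,.7946726]]
P=[[.7877,-.2854,.6494],[.43,.4047,.8056],[.3397,.5536,.8424],[.4388,.1570,.4562],[.4692,-.0394,.2587],[.4038,-.0409,.2313]]
ZA=[[.297,-.154,-.942],[.385,-.115,-.916],[.6,.03,-.799],[.6,.03,-.799],[.571,.044,-.82],[0,0,-1]]
def parts(q):
    Rz=Ro.from_euler('z',q[0]).as_matrix();f=q[1]-q[2]
    M=(Ro.from_euler('z',q[0])*Ro.from_euler('y',f)*Ro.from_euler('x',S4*q[3])).as_matrix()
    N=M@Ro.from_euler('y',-q[4]).as_matrix()
    w=np.array([.602*np.sin(q[1])+.463*np.cos(f),0,-.1747+.602*np.cos(q[1])-.463*np.sin(f)])
    return Rz,M,N,w
E
python3 - <<'E'
import fk
from fk import *
for s in (1,-1):
    fk.S4=s
    A=[];b=[]
    for q,p,z in zip(Q,P,ZA):
        Rz,M,N,w=parts(q)
        print(s,np.round(N[:,0]-z,3))  # tool axis check
        # p = Rz(w + (a,L0,h)) + M*(0,m,0)+ N*(d,l,e)
        A.append(np.hstack([Rz,M[:,1:2],N]));b.append(np.array(p)-Rz@w)
    A=np.vstack(A);b=np.hstack(b)
    x,res,rk,sv=np.linalg.lstsq(A,b,rcond=1e-6);print(np.round(x,4),rk,np.round(A@x-b,4),np.round(sv,4))
E
```

```text
1 [ 0.016  0.274 -0.   ]
1 [-0.776  0.207  0.   ]
1 [-1.201 -0.042 -0.   ]
1 [-1.044  0.375 -0.   ]
1 [-0.192  0.386  0.   ]
1 [0. 0. 0.]
[ 0.1266 -0.6196  0.0033  0.1916  0.0141  0.1916 -0.0495] 6 [-0.0472  0.0027 -0.0252  0.0007  0.0108  0.0229  0.0025 -0.0125  0.0021
 -0.0555  0.04    0.0245 -0.0319 -0.0395 -0.0139  0.0877 -0.0121 -0.0104] [4.1786 3.4263 3.4074 0.7769 0.6119 0.4595 0.    ]
-1 [ 0. -0. -0.]
-1 [-0.  0.  0.]
-1 [ 0. -0. -0.]
-1 [ 0.  0. -0.]
-1 [ 0. -0.  0.]
-1 [0. 0. 0.]
[ 4.000e-04  4.000e-04  3.730e-01 -9.610e-02  3.733e-01 -9.610e-02
  1.000e-04] 6 [ 0.0002 -0.0001 -0.0004 -0.      0.0001 -0.0004 -0.      0.0001 -0.0003
 -0.0001 -0.0002  0.0003 -0.0001  0.      0.0005 -0.0001 -0.0001  0.0002] [4.1786 3.4263 3.4074 0.7769 0.6119 0.4595 0.    ]
```

View pics/a1.png

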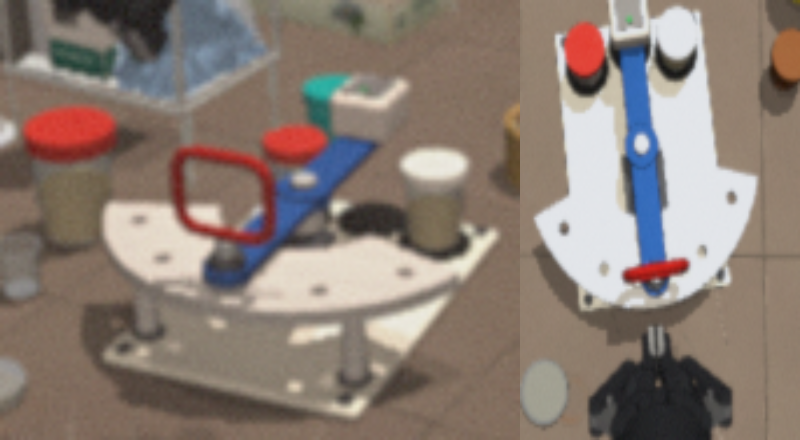

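View pics/w1.png

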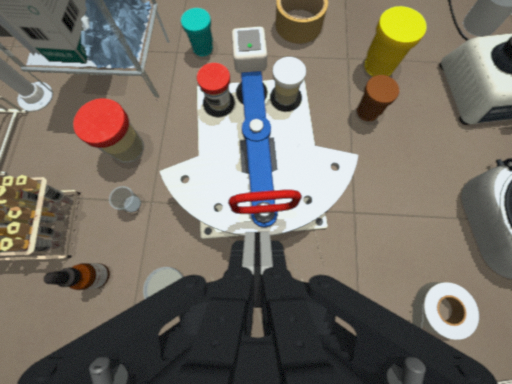

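```bash
cat >> fk.py <<'E'
S4=-1
def fk5(q):
    Rz,M,N,w=parts(q)
    return Rz@(w+[0,0,.373])+M@[0,-.0961,0]+N@[.3733,-.0961,0],N[:,0]
def ik(p,z,q0):
    f=lambda q:np.hstack([fk5(q)[0]-p,.3*(fk5(q)[1]-z)])
    s=least_squares(f,q0[:5]);return s.x,np.abs(s.fun).max()
E
python3 - <<'E'
from fk import *
s=r.sense();q=s['q'];z0=s['tool_rot'][:,2]
print(np.round(fk5(q)[0]-s['position'],4))
for p in [(.49,-.045,.259),(.5,-.045,.23),(.5,-.045,.2),(.47,-.045,.2),(.485,-.05,.16),(.505,-.05,.138),(.53,-.048,.134),(.53,-.048,.15),(.555,-.1,.15),(.51,-.1,.15)]:
  for z in (z0,np.array([.60,.03,-.8])):
    z=z/np.linalg.norm(z);x,e=ik(np.array(p),z,q);print(p,np.round(z,2),np.round(x,2),round(e,4))
E
```

```text
[-0.0003 -0.0005  0.0004]
(0.49, -0.045, 0.259) [ 0.57  0.04 -0.82] [ 0.41 -0.34 -0.98  0.52 -0.39] 0.0
(0.49, -0.045, 0.259) [ 0.6   0.03 -0.8 ] [ 0.38 -0.35 -1.05  0.67 -0.32] 0.0
(0.5, -0.045, 0.23) [ 0.57  0.04 -0.82] [ 0.34 -0.27 -1.05  0.65 -0.25] 0.0
(0.5, -0.045, 0.23) [ 0.6   0.03 -0.8 ] [ 0.22 -0.27 -1.13  0.93 -0.13] 0.0
(0.5, -0.045, 0.2) [ 0.57  0.04 -0.82] [ 0.05 -0.21 -1.18  1.17  0.02] 0.0
(0.5, -0.045, 0.2) [ 0.6   0.03 -0.8 ] [-0.02 -0.22 -1.19  1.29  0.06] 0.0063
(0.47, -0.045, 0.2) [ 0.57  0.04 -0.82] [ 0.21 -0.28 -1.19  0.94 -0.09] 0.0
(0.47, -0.045, 0.2) [ 0.6   0.03 -0.8 ] [-0.06 -0.28 -1.24  1.34  0.07] 0.0036
(0.485, -0.05, 0.16) [ 0.57  0.04 -0.82] [ 0.02 -0.17 -1.21  1.13  0.06] 0.0112
(0.485, -0.05, 0.16) [ 0.6   0.03 -0.8 ] [ 0.01 -0.18 -1.21  1.14  0.07] 0.0172
(0.505, -0.05, 0.138) [ 0.57  0.04 -0.82] [ 0.13 -0.09 -1.14  0.82  0.04] 0.017
(0.505, -0.05, 0.138) [ 0.6   0.03 -0.8 ] [ 0.15 -0.1  -1.13  0.74  0.04] 0.0229
(0.53, -0.048, 0.134) [ 0.57  0.04 -0.82] [ 0.2  -0.03 -1.05  0.58  0.01] 0.0201
(0.53, -0.048, 0.134) [ 0.6   0.03 -0.8 ] [ 0.24 -0.02 -0.99  0.28  0.  ] 0.0319
(0.53, -0.048, 0.15) [ 0.57  0.04 -0.82] [ 0.13 -0.07 -1.1   0.86  0.03] 0.0149
(0.53, -0.048, 0.15) [ 0.6   0.03 -0.8 ] [ 0.14 -0.07 -1.09  0.8   0.03] 0.0201
(0.555, -0.1, 0.15) [ 0.57  0.04 -0.82] [ 0.13  0.   -0.97  0.43 -0.  ] 0.0089
(0.555, -0.1, 0.15) [ 0.6   0.03 -0.8 ] [ 0.15  0.   -0.94  0.27 -0.  ] 0.0165
(0.51, -0.1, 0.15) [ 0.57  0.04 -0.82] [ 0.1  -0.08 -1.09  0.59  0.03] 0.0088
(0.51, -0.1, 0.15) [ 0.6   0.03 -0.8 ] [ 0.13 -0.08 -1.06  0.43  0.03] 0.0166
```

```bash
cat >> fk.py <<'E'
lo=[-3.07,-1.43,-1.01,-3.03,-3.05];hi=[3.07,2.12,1.24,1.67,-0.01]
def ikb(p,z,guesses):
    best=None
    for g in guesses:
        f=lambda q:np.hstack([fk5(q)[0]-p,.3*(fk5(q)[1]-z)])
        s=least_squares(f,np.clip(g,np.array(lo)+.01,np.array(hi)-.01),bounds=(lo,hi),max_nfev=60)
        e=np.abs(s.fun).max()
        if best is None or e<best[1]-1e-4:best=(s.x,e)
        if e<1e-3:break
    return best
G=[[.4,-.2,-.9,.5,-.4],[.1,0,-.9,-.5,-.4],[.1,.2,-.8,-2.5,-.5],[.3,.2,-.5,0,-1.5],[0,.3,-.5,-1.5,-1],[.3,.2,-.5,1.5,-1]]
def zax(th,az):
    th,az=np.radians([th,az]);return np.array([np.sin(th)*np.cos(az),np.sin(th)*np.sin(az),-np.cos(th)])
E
python3 - <<'E'
from fk import *
pts=[(.53,-.048,.134),(.53,-.048,.15),(.55,-.1,.15),(.5,-.05,.17)]
for th in (25,30,35):
  for az in range(-180,180,20):
    o=[]
    for p in pts:
        x,e=ikb(np.array(p),zax(th,az),G);o.append(e)
        if e>.002:break
    if len(o)==4 and max(o)<.002:print(th,az,'ok',np.round(x,2))
    else: print(th,az,np.round(o,4))
E
```

```text
25 -180 ok [ 0.22  0.4  -0.11 -0.09 -1.48]
25 -160 ok [ 0.31  0.39 -0.18  0.02 -1.44]
25 -140 ok [ 0.39  0.35 -0.29  0.13 -1.35]
25 -120 ok [ 0.47  0.29 -0.42  0.24 -1.24]
25 -100 ok [ 0.54  0.22 -0.56  0.36 -1.11]
25 -80 ok [ 0.58  0.13 -0.72  0.49 -0.96]
25 -60 ok [ 0.57  0.04 -0.86  0.63 -0.8 ]
25 -40 ok [ 0.51 -0.05 -0.97  0.75 -0.62]
25 -20 [0.0076]
25 0 ok [ 0.38 -0.12 -0.96  0.46 -0.36]
25 20 ok [ 0.26 -0.08 -0.72 -0.08 -0.49]
25 40 ok [ 0.07  0.   -0.52 -0.38 -0.73]
25 60 ok [-0.04  0.09 -0.38 -0.48 -0.94]
25 80 ok [-0.07  0.18 -0.27 -0.49 -1.12]
25 100 ok [-0.06  0.26 -0.18 -0.44 -1.27]
25 120 ok [-0.01  0.32 -0.11 -0.38 -1.38]
25 140 ok [ 0.05  0.37 -0.08 -0.29 -1.46]
25 160 ok [ 0.13  0.4  -0.07 -0.2  -1.49]
30 -180 ok [ 0.21  0.46 -0.05 -0.1  -1.57]
30 -160 ok [ 0.31  0.44 -0.13  0.02 -1.52]
30 -140 ok [ 0.41  0.4  -0.26  0.15 -1.42]
30 -120 ok [ 0.5   0.33 -0.41  0.27 -1.3 ]
30 -100 ok [ 0.57  0.25 -0.58  0.41 -1.15]
30 -80 ok [ 0.62  0.15 -0.75  0.57 -0.99]
30 -60 ok [ 0.6   0.04 -0.92  0.76 -0.81]
30 -40 [0.0129]
30 -20 [0.0247]
30 0 [0.014]
30 20 ok [ 0.25 -0.11 -0.77
[... 281 characters left out ...]
0.45 -0.01 -0.22 -1.58]
35 -180 ok [ 0.2   0.52  0.   -0.11 -1.66]
35 -160 ok [ 0.31  0.5  -0.09  0.02 -1.6 ]
35 -140 ok [ 0.42  0.45 -0.22  0.16 -1.49]
35 -120 ok [ 0.52  0.38 -0.39  0.3  -1.35]
35 -100 ok [ 0.6   0.29 -0.58  0.45 -1.19]
35 -80 ok [ 0.65  0.18 -0.79  0.64 -1.02]
35 -60 ok [ 0.63  0.06 -0.98  0.88 -0.83]
35 -40 [0.0262]
35 -20 [0.0204]
35 0 [0.0267]
35 20 ok [ 0.23 -0.12 -0.79 -0.23 -0.31]
35 40 ok [-0.1   0.   -0.49 -0.66 -0.74]
35 60 ok [-0.21  0.13 -0.34 -0.7  -1.02]
35 80 ok [-0.22  0.24 -0.21 -0.65 -1.23]
35 100 ok [-0.18  0.34 -0.1  -0.58 -1.4 ]
35 120 ok [-0.11  0.42 -0.01 -0.48 -1.54]
35 140 ok [-0.01  0.48  0.04 -0.37 -1.63]
35 160 ok [ 0.09  0.51  0.05 -0.25 -1.67]
```

```bash
cat >> fk.py <<'E'
lo2=np.array([-3.07,-1.43,-1.017,-3.03,-3.05]);hi2=np.array([3.07,2.12,1.2507,1.67,-0.001])
def simrow(q,dp,k):
    p,z=fk5(q);p=p+dp
    f=lambda x:np.hstack([fk5(x)[0]-p,k*(fk5(x)[1]-z)])
    s=least_squares(f,np.clip(q,lo2+1e-5,hi2-1e-5),bounds=(lo2,hi2));return s.x
def tl(z): return np.degrees(np.arccos(-z[2])),np.degrees(np.arctan2(z[1],z[0]))
E
python3 - <<'E'
from fk import *
# 5 rows of tool (.1,0,-1..)~ use recorded: start pose clock18.1->18.98, 7 rows (.2,-1,-1)
for k in (.1,.2,.3,.4,.6,1):
    q=np.array([1.49839882,.488483,1.25057,.69701091,-2.20664987]);R=np.array([[.802,-.303,.515],[-.33,-.943,-.041],[.498,-.137,-.856]])
    for i in range(7): q=simrow(q,R@np.array([.2,-1,-1])*.02,k)
    p,z=fk5(q);print(k,np.round(p,3),np.round(z,3),'true [.340 .554 .842] [.6 .03 -.799]')
E
```

```text
0.1 [0.369 0.626 0.958] [ 0.805  0.26  -0.533] true [.340 .554 .842] [.6 .03 -.799]
0.2 [0.364 0.608 0.927] [ 0.766  0.205 -0.609] true [.340 .554 .842] [.6 .03 -.799]
0.3 [0.358 0.589 0.894] [ 0.715  0.144 -0.684] true [.340 .554 .842] [.6 .03 -.799]
0.4 [0.353 0.574 0.869] [ 0.667  0.093 -0.739] true [.340 .554 .842] [.6 .03 -.799]
0.6 [0.347 0.557 0.84 ] [ 0.603  0.033 -0.797] true [.340 .554 .842] [.6 .03 -.799]
1 [0.343 0.545 0.821] [ 0.552 -0.011 -0.834] true [.340 .554 .842] [.6 .03 -.799]
```

```bash
cat >> fk.py <<'E'
def go(q,t,step=.02,maxn=30,k=.6):
    n=0
    while n<maxn:
        p,_=fk5(q);d=np.array(t)-p;L=np.linalg.norm(d)
        if L<.003:break
        q=simrow(q,d*min(1,step/L),k);n+=1
    return q,n
def push(q,d,n,k=.6):
    d=np.array(d,float);d*=.03/np.linalg.norm(d)
    for i in range(n):q=simrow(q,d,k)
    return q
E
python3 - <<'E'
from fk import *
q0=r.sense()['q'][:5]
def rep(l,q,n):
    p,z=fk5(q);print(l,n,np.round(p,3),np.round(tl(z),1),np.round(q,2))
q,n=go(q0,(.51,-.05,.2));rep('A1',q,n)
q,m=go(q,(.505,-.05,.137));rep('A2',q,m)
q,m=go(q,(.528,-.05,.13));rep('A3',q,m)
for w in [(.40,-.35,.26),(.3,-.4,.26),(.42,-.2,.2)]:
  qw,n=go(q0,w);rep('w%s'%(w,),qw,n)
  for d in [(-.5,.8,-.4),(0,1,-.6),(0,.7,-1),(-.7,.7,0)]:
    a=push(qw,d,8);rep('  push%s'%(d,),a,8)
    b,m=go(a,(.505,-.05,.137));rep('    pre',b,m)
E
```

```text
A1 6 [ 0.511 -0.051  0.201] [33.1  7.2] [ 0.31 -0.19 -1.02  0.53 -0.2 ]
A2 6 [ 0.506 -0.051  0.138] [30.9 13.4] [ 0.29 -0.07 -1.02  0.32 -0.09]
A3 2 [ 0.528 -0.05   0.13 ] [30.9 13.4] [ 0.26 -0.01 -1.    0.35 -0.05]
w(0.4, -0.35, 0.26) 16 [ 0.4  -0.35  0.26] [34.9  4.4] [-0.69 -0.06 -0.36 -0.54 -0.88]
  push(-0.5, 0.8, -0.4) 8 [ 0.283 -0.172  0.167] [35.   5.7] [-0.06 -0.56 -1.02 -0.18 -0.51]
    pre 15 [ 0.506 -0.051  0.138] [34.2 15.6] [ 0.28 -0.07 -1.02  0.21 -0.03]
  push(0, 1, -0.6) 8 [ 0.402 -0.154  0.137] [34.9  6.2] [ 0.08 -0.23 -1.02 -0.1  -0.18]
    pre 10 [ 0.505 -0.051  0.138] [33.9 15.4] [ 0.28 -0.07 -1.02  0.22 -0.03]
  push(0, 0.7, -1) 8 [ 0.4   -0.212  0.063] [34.9  4.4] [-0.46  0.07 -0.71 -0.88 -0.39]
    pre 13 [ 0.506 -0.053  0.138] [34.8 15.6] [ 0.28 -0.07 -1.02  0.2  -0.02]
  push(-0.7, 0.7, 0) 8 [ 0.23 -0.18  0.26] [34.9  4.4] [-0.23 -0.72 -0.81 -0.22 -0.9 ]
    pre 19 [ 0.506 -0.051  0.138] [32.7 14.8] [ 0.28 -0.07 -1.02  0.26 -0.05]
w(0.3, -0.4, 0.26) 20 [ 0.3  -0.4   0.26] [34.9  4.4] [-0.99 -0.03 -0.31 -0.61 -1.05]
  push(-0.5, 0.8, -0.4) 8 [ 0.183 -0.213  0
[... 679 characters left out ...]
-0.14 -0.23 -0.76 -0.28 -0.46]
  push(-0.5, 0.8, -0.4) 8 [ 0.326 -0.099  0.11 ] [35.1 18.1] [ 0.08 -0.35 -1.02 -0.42 -0.33]
    pre 10 [ 0.505 -0.05   0.137] [35.1 18.2] [ 0.25 -0.06 -0.84 -0.22 -0.18]
  push(0, 1, -0.6) 8 [ 0.44  -0.057  0.077] [34.7 16.8] [ 0.28 -0.03 -0.98 -0.36 -0.01]
    pre 5 [ 0.505 -0.05   0.137] [34.8 17.2] [ 0.28 -0.06 -0.9  -0.09 -0.13]
  push(0, 0.7, -1) 8 [ 0.422 -0.076  0.   ] [35.1  7. ] [-0.27  0.18 -0.76 -1.34 -0.23]
    pre 11 [ 0.506 -0.052  0.137] [37.5 16.3] [ 0.29 -0.07 -0.98  0.01 -0.  ]
  push(-0.7, 0.7, 0) 8 [ 0.283 -0.114  0.23 ] [32.9 15.8] [ 0.46 -0.87 -1.02  0.13 -0.86]
    pre 13 [ 0.505 -0.05   0.137] [32.9 15.8] [ 0.3  -0.07 -0.96  0.11 -0.1 ]
```

Run:
```python
from fk import *
from h import plan
q0=r.sense()['q'][:5]
def rep(l,q,n):
    p,z=fk5(q);print(l,n,np.round(p,3),np.round(tl(z),1),np.round(q,2))
def tail(q):
  for t in [(.505,-.05,.137),(.528,-.05,.13),(.528,-.05,.146),(.535,-.08,.146),(.55,-.105,.14),(.51,-.12,.14)]:
    q,m=go(q,t,step=.015);rep('   ',q,m)
q,n=go(q0,(.51,-.05,.2));tail(q)
for w,d,k in [((.42,-.2,.2),(-.5,.8,-.4),5),((.42,-.2,.2),(-.5,.8,-.4),7),((.44,-.15,.2),(-.5,.8,-.4),5),((.44,-.2,.16),(-.3,1,-.2),5)]:
  a,n=go(q0,w,step=.028);rep('w',a,n);a=push(a,d,k);rep('push',a,k);tail(a)
plan((.42,-.2,.2))
```

```text
7 [ 0.506 -0.052  0.138] [30.9 13.3] [ 0.29 -0.07 -1.02  0.33 -0.09]
    2 [ 0.528 -0.05   0.13 ] [30.9 13.3] [ 0.26 -0.01 -1.01  0.38 -0.04]
    1 [ 0.528 -0.05   0.145] [30.9 13.3] [ 0.29 -0.04 -0.93  0.21 -0.15]
    2 [ 0.535 -0.079  0.146] [30.9 13.3] [ 0.21 -0.01 -0.79 -0.05 -0.25]
    2 [ 0.55  -0.105  0.14 ] [30.9 13.3] [ 0.11  0.04 -0.69 -0.21 -0.31]
    3 [ 0.51 -0.12  0.14] [30.9 13.3] [ 0.07 -0.01 -0.72 -0.26 -0.33]
w 7 [ 0.42 -0.2   0.2 ] [34.9  4.4] [-0.14 -0.23 -0.76 -0.28 -0.46]
push 5 [ 0.36  -0.129  0.151] [34.4 12. ] [ 0.12 -0.38 -1.02 -0.15 -0.34]
    12 [ 0.505 -0.051  0.138] [34.1 15.5] [ 0.28 -0.07 -1.02  0.22 -0.03]
    2 [ 0.528 -0.05   0.13 ] [34.1 15.5] [ 0.28 -0.01 -0.94  0.08 -0.05]
    1 [ 0.528 -0.05   0.145] [34.1 15.5] [ 0.28 -0.04 -0.9   0.04 -0.12]
    2 [ 0.535 -0.079  0.146] [34.1 15.5] [ 0.16 -0.01 -0.74 -0.25 -0.25]
    2 [ 0.55  -0.105  0.14 ] [34.1 15.5] [ 0.05  0.05 -0.64 -0.4  -0.33]
    3 [ 0.51 -0.12  0.14] [34.1 15.5] [-0.01 -0.01 -0.67 -0.45 -0.36]
w 7 [ 0.42 -0.2   0.2 ] [34.9  4.4] [-0.14 -0.23 -0.76 -0.28 -0.46]
push 7 [ 0.338 -0.11   
[... 1019 characters left out ...]
 [32.8 15.2] [ 0.02 -0.01 -0.68 -0.39 -0.36]
w 7 [ 0.44 -0.2   0.16] [34.8  4.6] [-0.16 -0.12 -0.75 -0.38 -0.37]
push 5 [ 0.413 -0.105  0.139] [34.2 13.2] [ 0.2  -0.25 -1.02 -0.08 -0.2 ]
    8 [ 0.505 -0.051  0.138] [34.  15.5] [ 0.28 -0.07 -1.02  0.22 -0.03]
    2 [ 0.528 -0.05   0.13 ] [34.  15.5] [ 0.28 -0.01 -0.94  0.08 -0.05]
    1 [ 0.528 -0.05   0.145] [34.  15.5] [ 0.28 -0.04 -0.9   0.04 -0.12]
    2 [ 0.535 -0.079  0.146] [34.  15.5] [ 0.16 -0.01 -0.74 -0.25 -0.26]
    2 [ 0.55  -0.105  0.14 ] [34.  15.5] [ 0.05  0.05 -0.64 -0.39 -0.33]
    3 [ 0.51 -0.12  0.14] [34.  15.5] [-0.01 -0.01 -0.67 -0.45 -0.36]
(0.42, -0.2, 0.2) units [-4.03  7.96  0.67] rows 8 each [-0.504  0.995  0.084]
```

```bash
python3 -m inch '[[-0.5,1,0.08,0,-1],[-0.5,1,0.08,0,-1],[-0.5,1,0.08,0,-1],[-0.5,1,0.08,0,-1]]' | egrep "pos"
python3 -m inch '[[-0.5,1,0.08,0,-1],[-0.5,1,0.08,0,-1],[-0.5,1,0.08,0,-1],[-0.5,1,0.08,0,-1]]' | egrep "pos|rot"
python3 -m inch '[[-0.74,-1,0.1,0,-1],[-0.74,-1,0.1,0,-1],[-0.74,-1,0.1,0,-1],[-0.74,-1,0.1,0,-1]]' | egrep "pos|rot"
python3 -m inch '[[-0.74,-1,0.1,0,-1],[-0.74,-1,0.1,0,-1],[-0.74,-1,0.1,0,-1],[-0.74,-1,0.1,0,-1]]' | egrep "pos|rot|force|clock"
python3 - <<'E'
from fk import *
from h import plan
s=r.sense();print(np.round(s['q'],3),tl(np.array(s['tool_rot'])[:,2]))
plan((.49,-.055,.145))
E
```

```text
position: [0.4444, -0.1195, 0.2299]
position: [0.4204, -0.2005, 0.201]
tool_rot: [[0.818, 0.061, 0.571], [0.043, -0.998, 0.045], [0.573, -0.012, -0.819]]
position: [0.3781, -0.1429, 0.1688]
tool_rot: [[0.822, 0.083, 0.563], [0.045, -0.996, 0.081], [0.567, -0.041, -0.823]]
clock: 25.28
position: [0.3392, -0.1138, 0.1377]
tool_rot: [[0.828, 0.124, 0.547], [0.045, -0.987, 0.155], [0.559, -0.104, -0.822]]
force: [-0.4, -0.0, -0.3]
finger_force: 0.0
[ 0.107 -0.4   -1.013 -0.266 -0.371  1.776] (np.float64(34.66516787121939), np.float64(15.801188037545812))
(0.49, -0.055, 0.145) units [ 6.57 -2.01  4.28] rows 7 each [ 0.939 -0.287  0.612]
```

```bash
python3 -m inch '[[0.94,-0.29,0.61,0,-1],[0.94,-0.29,0.61,0,-1],[0.94,-0.29,0.61,0,-1],[0.94,-0.29,0.61,0,-1]]' | egrep "pos"
python3 -m inch '[[0.94,-0.29,0.61,0,-1],[0.94,-0.29,0.61,0,-1],[0.8,-0.2,0.5,-0.058,-1],[0,0,0,0,-1]]' | egrep "pos|rot|force|clock"
python3 - <<'E'
from fk import *
from h import *
import cv2
s=r.sense();print(np.round(s['q'],3),tl(np.array(s['tool_rot'])[:,2]))
ims=[]
for c in ("scene","wrist"):
    im=r.read_camera(c); ims.append(im)
    L=r.landmark_of("pull_ring",c); print(c,[(np.round(d["location"],1).tolist(),round(d["conf"],2)) for d in L][:2])
    if L: print(np.round(at_z(c,*L[0]["location"],.14),4))
cv2.imwrite("pics/a2.png",np.hstack([cv2.resize(ims[0][150:260,170:280],(400,400)),cv2.resize(ims[1][100:300,150:350],(400,400))]))
plan((.525,-.05,.13),(.532,-.05,.13))
E
```

```text
position: [0.4268, -0.0819, 0.142]
clock: 26.28
position: [0.4883, -0.0593, 0.1449]
tool_rot: [[0.792, 0.272, 0.546], [0.223, -0.962, 0.155], [0.568, -0.001, -0.823]]
force: [-1.3, 0.1, -0.1]
finger_force: 0.0
[ 0.282 -0.117 -0.961  0.021 -0.122  1.544] (np.float64(34.584219415074166), np.float64(15.89000118176108))
scene [([197.4, 229.1], 0.55)]
[ 0.5378 -0.0444  0.14  ]
wrist [([178.2, 245.9], 0.67)]
[ 0.5258 -0.0416  0.14  ]
(0.525, -0.05, 0.13) units [1.24 0.02 1.73] rows 2 each [0.621 0.01  0.866]
(0.532, -0.05, 0.13) units [0.28 0.09 0.19] rows 1 each [0.278 0.094 0.191]
```

View pics/a2.png

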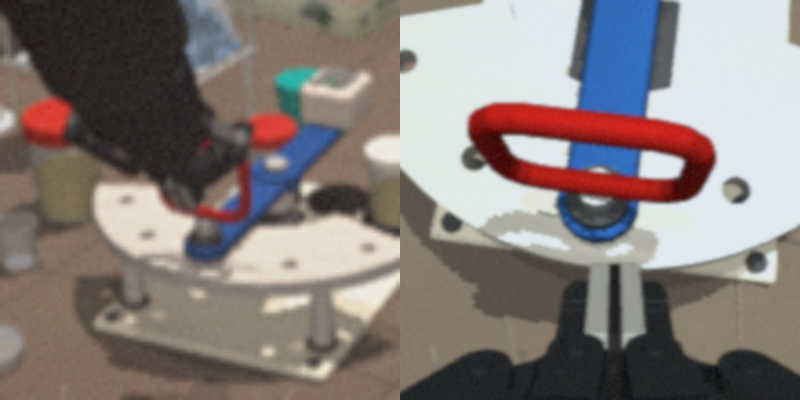

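```bash
python3 -m inch '[[0.43,-0.04,0.58,0,-1],[0.43,-0.04,0.58,0,-1],[0.43,-0.04,0.58,0,-1],[0,0,0,0,-1]]' | egrep "pos|force|clock"
python3 -m inch '[[0.28,0,-0.41,0,-1],[0,0,0,0,-1]]' | egrep "pos|rot|force|clock"
```

```text
clock: 26.98
position: [0.5261, -0.0471, 0.1293]
force: [0.0, 0.4, -0.7]
finger_force: 0.0
clock: 27.22
position: [0.525, -0.0475, 0.1401]
tool_rot: [[0.794, 0.268, 0.545], [0.219, -0.963, 0.155], [0.567, -0.004, -0.824]]
force: [-1.4, -0.1, -0.7]
finger_force: 0.7
```

```bash
python3 -m inch '[[0.14,0,-0.21,0,-1],[0.14,0,-0.21,0,-1],[0,0,0,0,-1]]' | egrep "pos|force|clock"
python3 - <<'E'
from h import *
import cv2
im=r.read_camera("scene");L=r.landmark_of("pull_ring","scene");print([(np.round(d["location"],1).tolist(),round(d["conf"],2)) for d in L][:2])
cv2.imwrite("pics/a3.png",cv2.resize(im[150:260,170:300],(520,440)))
E
```

```text
clock: 27.6
position: [0.5238, -0.048, 0.1494]
force: [-5.0, 0.1, -6.0]
finger_force: 3.8
[([194.7, 226.7], 0.6), ([298.2, 294.8], 0.21)]
```

View pics/a3.png

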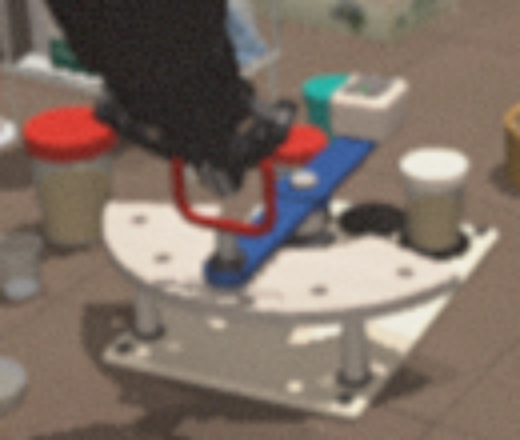

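```bash
python3 -m inch '[[0.15,0,-0.22,0,-1],[0,0,0,0,-1]]' | egrep "pos|force|clock"
python3 - <<'E'
from h import *
R=np.array(r.sense()['tool_rot'])
c=np.array([.643,-.0305]) # pivot est
p0=np.array([.525,-.048])
for a in (0,10,15,20,25,30,33):
    t=np.radians(a);M=np.array([[np.cos(t),-np.sin(t)],[np.sin(t),np.cos(t)]]);d=c+M@(p0-c)-p0
    print(a,np.round(d,4),"units",np.round(R.T@[d[0],d[1],0]/.02,2))
E
```

```text
clock: 27.95
position: [0.5239, -0.048, 0.1548]
force: [-6.3, -1.1, -7.5]
finger_force: 4.5
0 [0. 0.] units [0. 0. 0.]
10 [ 0.0048 -0.0202] units [-0.03  1.04 -0.02]
15 [ 0.0086 -0.0299] units [0.01 1.56 0.  ]
20 [ 0.0131 -0.0393] units [0.09 2.07 0.05]
25 [ 0.0185 -0.0482] units [0.2  2.57 0.13]
30 [ 0.0246 -0.0567] units [0.36 3.06 0.23]
33 [ 0.0286 -0.0614] units [0.46 3.34 0.3 ]
```

```bash
python3 -m inch '[[0,0.5,0,0,-1],[0,0.5,0,0,-1],[0,0.5,0,0,-1],[0,0,0,0,-1]]' | egrep "pos|force|clock"
python3 - <<'E'
from h import *
import cv2
im=r.read_camera("top");L=r.landmark_of("reader_window","top");print([(np.round(d["location"],1).tolist(),round(d["conf"],2)) for d in L][:2])
b=r.read_camera("scene")
cv2.imwrite("pics/a4.png",np.hstack([cv2.resize(im[120:270,190:320],(390,450)),cv2.resize(b[150:260,170:280],(400,450))]))
E
```

```text
clock: 28.45
position: [0.5326, -0.0771, 0.155]
force: [-4.3, -1.5, -6.8]
finger_force: 4.0
[([146.6, 230.5], 0.94)]
```

View pics/a4.png

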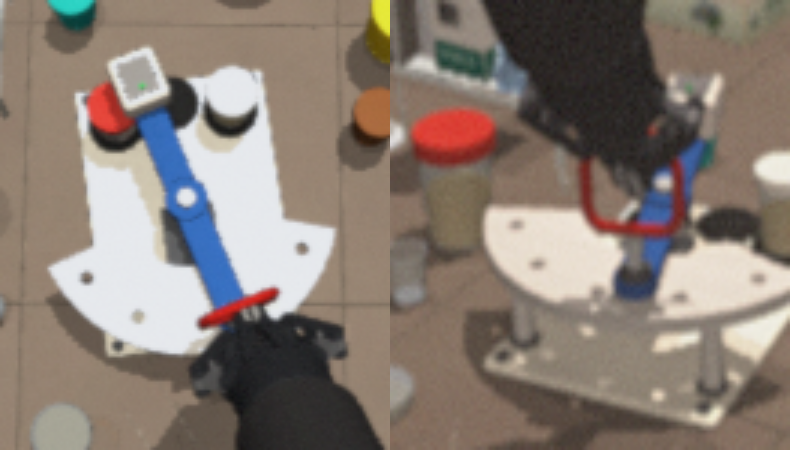

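```bash
python3 -m inch '[[-0.28,0,0.41,0,-1],[-0.28,0,0.41,0,-1],[0,0,0,0,-1]]' | egrep "pos|force|clock"
python3 -m inch '[[0.1,0.4,0.06,0,-1],[0.1,0.4,0.06,0,-1],[0,0,0,0,-1]]' | egrep "pos|force|clock"
python3 - <<'E'
from h import *
im=r.read_camera("top")
for n in("reader_window","pull_ring"):
    L=r.landmark_of(n,"top");print(n,[(np.round(d["location"],1).tolist(),round(d["conf"],2)) for d in L][:2])
    if L:
        p=at_z("top",*L[0]["location"],.085 if n[0]=="r" else .149);print(np.round(p,3),np.degrees(np.arctan2(*( (p-[.645,-.0305,0])[:2][::-1]))))
E
```

```text
clock: 28.98
position: [0.5356, -0.0762, 0.1372]
force: [-1.2, 0.3, -0.2]
finger_force: 0.0
clock: 29.35
position: [0.5442, -0.0908, 0.1377]
force: [-0.5, 0.6, -0.1]
finger_force: 0.0
reader_window [([149.8, 231.0], 0.93), ([220.1, 273.0], 0.6)]
[0.744 0.033 0.085] 32.784833320329845
pull_ring [([219.3, 273.4], 0.68)]
[ 0.542 -0.081  0.149] -153.82514749098107
```

```bash
python3 -m inch '[[0.08,0.35,0.05,0,-1],[0.08,0.35,0.05,0,-1]]' | egrep "pos|force|clock"
python3 -m inch '[[0.05,0.2,0.03,0,-1],[0.05,0.2,0.03,0,-1]]' | egrep "pos|force|clock"
python3 - <<'E'
from h import *
im=r.read_camera("top")
for n in("reader_window","pull_ring"):
    L=r.landmark_of(n,"top");print(n,[(np.round(d["location"],1).tolist(),round(d["conf"],2)) for d in L][:2])
    if L:
        p=at_z("top",*L[0]["location"],.085 if n[0]=="r" else .149);print(np.round(p,3),np.degrees(np.arctan2(*( (p-[.645,-.0305,0])[:2][::-1]))))
E
```

```text
clock: 29.75
position: [0.5486, -0.1022, 0.1357]
force: [-3.2, 1.3, -1.8]
finger_force: 1.0
clock: 30.0
position: [0.5539, -0.1097, 0.1363]
force: [-0.2, 0.4, -0.2]
finger_force: 0.0
reader_window [([152.1, 225.7], 0.7)]
[0.737 0.048 0.085] 40.41135638232117
pull_ring [([217.7, 278.1], 0.53)]
[ 0.546 -0.093  0.149] -147.66425320516703
```

```bash
python3 -m inch '[[0.06,0.2,0.03,0,-1],[0.06,0.2,0.03,0,-1]]' | egrep "pos|force|clock"
python3 -m inch '[[0.04,0.12,0.02,0,-1],[0.04,0.12,0.02,0,-1]]' | egrep "pos|force|clock"
python3 - <<'E'
from h import *
import cv2
im=r.read_camera("top")
for n in("reader_window","pull_ring"):
    L=r.landmark_of(n,"top");print(n,[(np.round(d["location"],1).tolist(),round(d["conf"],2)) for d in L][:2])
    if L:
        p=at_z("top",*L[0]["location"],.085 if n[0]=="r" else .149);print(np.round(p,3),np.degrees(np.arctan2(*( (p-[.645,-.0305,0])[:2][::-1]))))
b=r.read_camera("scene")
cv2.imwrite("pics/a5.png",np.hstack([cv2.resize(im[120:270,190:320],(390,450)),cv2.resize(b[150:260,170:280],(400,450))]))
E
```

```text
clock: 30.4
position: [0.5585, -0.1167, 0.1365]
force: [-4.3, 9.0, 2.5]
finger_force: 4.8
clock: 30.65
position: [0.5595, -0.1184, 0.1357]
force: [-13.3, 21.4, 12.6]
finger_force: 12.8
reader_window [([153.7, 225.7], 0.58)]
[0.732 0.048 0.085] 41.84986225322085
pull_ring [([215.2, 280.4], 0.47)]
[ 0.552 -0.099  0.149] -143.47089917388539
```

View pics/a5.png

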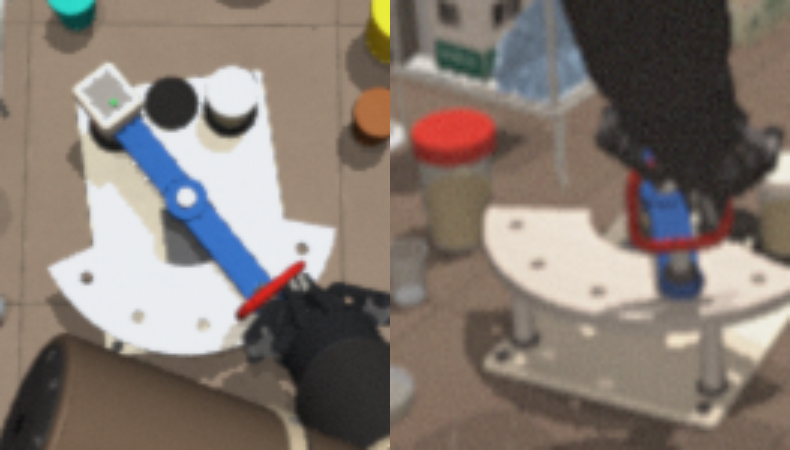

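```bash
python3 -m inch '[[-0.05,-0.25,-0.03,0,-1],[-0.05,-0.25,-0.03,0,-1],[0,0,0,0,-1]]' | egrep "pos|rot|force|clock"
python3 - <<'E'
from h import *
import cv2
im=r.read_camera("top")
for n in("reader_window","pull_ring"):
    L=r.landmark_of(n,"top");print(n,[(np.round(d["location"],1).tolist(),round(d["conf"],2)) for d in L][:2])
b=r.read_camera("scene");print([(np.round(d["location"],1).tolist(),round(d["conf"],2)) for d in r.landmark_of("pull_ring","scene")][:2])
s=r.sense();print(np.round(s['force'],1),np.round(s['moment'],2),np.round(s['q'],2))
E
```

```text
clock: 31.22
position: [0.5569, -0.1121, 0.137]
tool_rot: [[0.793, 0.269, 0.546], [0.22, -0.963, 0.155], [0.568, -0.003, -0.823]]
force: [-0.4, -0.6, 0.3]
finger_force: 0.0
reader_window [([156.4, 223.4], 0.7), ([188.9, 251.6], 0.17)]
pull_ring [([214.6, 281.9], 0.47)]
[([196.2, 255.4], 0.54)]
[-0.5 -0.3  0.1] [-0.51  1.77 -0.02] [ 0.    0.07 -0.6  -0.46 -0.35  2.23]
```

```bash
python3 -m inch '[[-0.06,-0.18,-0.04,0,-1],[-0.54,0.28,-0.38,0,-1],[-0.54,0.28,-0.38,0,-1]]' | egrep "pos|force|clock"
python3 -m inch '[[-0.54,0.28,-0.38,0,-1],[-0.54,0.28,-0.38,0,-1],[-0.3,0.3,-1,0,-1],[-0.3,0.3,-1,0,-1],[-0.3,0.3,-1,0,-1]]' | egrep "pos|force|clock"
python3 -m inch '[[0,0,-1,0,-1],[0,0,-1,0,-1],[0,0,-1,0,-1],[0,0,-1,0,-1]]' | egrep "pos|force|clock"
python3 - <<'E'
from h import *
import cv2
im=r.read_camera("top")
for n in("reader_window","pull_ring","red_pot","white_pot"):
    L=r.landmark_of(n,"top");print(n,[(np.round(d["location"],1).tolist(),round(d["conf"],2)) for d in L][:3])
b=r.read_camera("scene");L=r.landmark_of("pull_ring","scene");print([(np.round(d["location"],1).tolist(),round(d["conf"],2)) for d in L][:2])
print(tri([("scene",*L[0]["location"]),("top",*r.landmark_of("pull_ring","top")[0]["location"])]))
cv2.imwrite("pics/a6.png",np.hstack([cv2.resize(im[120:270,190:320],(390,450)),cv2.resize(b[150:260,170:280],(400,450))]))
E
```

```text
clock: 31.85
position: [0.5316, -0.1268, 0.1368]
force: [0.1, -0.3, -0.2]
finger_force: 0.0
clock: 32.48
position: [0.4667, -0.1756, 0.1767]
force: [-0.6, -0.1, 0.1]
finger_force: 0.0
clock: 32.98
position: [0.4232, -0.1878, 0.2428]
force: [0.1, -0.9, 0.1]
finger_force: 0.0
reader_window [([153.5, 222.1], 0.93)]
pull_ring [([215.6, 279.2], 0.51), ([187.9, 249.2], 0.3)]
red_pot [([189.1, 180.6], 0.96), ([163.6, 314.7], 0.83), ([125.4, 212.6], 0.73)]
white_pot [([154.0, 267.2], 0.77), ([221.8, 185.7], 0.69)]
[([199.4, 250.8], 0.59)]
[ 0.55357583 -0.09803201  0.14050197]
```

View pics/a6.png

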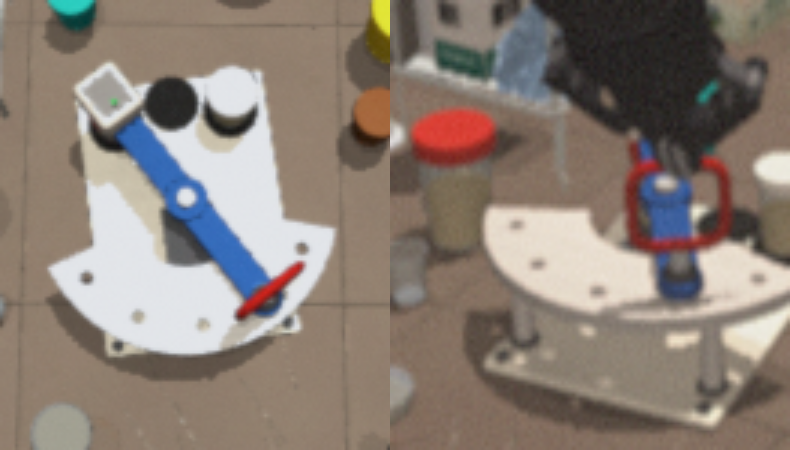

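Run:
```python
from h import *
import cv2
from scipy.optimize import least_squares
k=r.calibration("scene");K,R,t=map(np.array,(k["K"],k["R"],k["t"]))
def proj(X):
    c=X@R.T+t;u=c@K.T;return u[:,:2]/u[:,2:]
new=r.read_camera("scene");old=cv2.imread("pics/scene0.png");cv2.imwrite("pics/sceneF.png",new)
def red(im):
    b,g,rr=[im[...,i].astype(int) for i in range(3)];return (rr>90)&(rr-g>55)&(rr-b>55)
piv=np.array([.645,-.0305])
def bar(yaw,z,piv=piv):
    c=piv-.115*np.array([np.cos(yaw),np.sin(yaw)]);d=np.array([-np.sin(yaw),np.cos(yaw)])
    s=np.linspace(-.02,.02,41);return np.c_[c+np.outer(s,d),np.full(41,z-.0275)]
def meas(im,uv):
    # red centroid row near predicted bar at each column
    m=red(im);o=[]
    for u,v in uv:
        c=int(round(u));rows=np.arange(int(v)-7,int(v)+8);w=m[rows,c]
        if w.any():
            # contiguous, lowest run
            rr=rows[w];run=[rr[-1]]
            for x in rr[::-1][1:]:
                if run[-1]-x==1: run.append(x)
                else:break
            if len(run)<=6:o.append((np.mean(run)-v,len(run)))
    return np.array(o)
for n,im,yaw in (("old",old,.15),("new",new,.15+.5236)):
    for z in (.138,.149):
        uv=proj(bar(yaw,z));o=meas(im,uv);print(n,z,len(o),"row resid median",np.round(np.median(o,0),2),np.round(o[::8,0],2))
```

```text
old 0.138 41 row resid median [-0.47  2.  ] [-1.81 -0.27 -0.23 -0.69 -0.66 -0.63]
old 0.149 41 row resid median [3.27 2.  ] [2.01 3.54 3.08 3.1  3.13 3.15]
new 0.138 41 row resid median [-1.1  2. ] [-3.09 -1.82 -1.05 -0.77 -1.   -1.23]
new 0.149 41 row resid median [2.74 2.  ] [0.73 2.   2.78 3.05 2.82 2.59]
```

```bash
python3 -c "
from station import r
print(r.sense()['clock'],r.close_job())"
```

```text
the job is handed in; nothing more can be done
33.425 None
```

The job is handed in at 33.4 s: the arm swung one hole and locked with the reader head above the red-lidded pot, and the finger is clear of the ring. The last images put the ring back at about its starting height (within about 2 mm), so I take the pin as home. As the pin locked, the finger briefly pushed the ring with about 28 N before I backed off.

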